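# Stamp the pencil tin on the counter press

## Task

Someone left a roll of tape on the bed of the blue stamping press: first take it off and lay it flat on the bare counter. Then slide the pencil tin in, label end first, right up to the press's back stop so its round white label lies under the die, and push the red plunger fully down onto the label and keep it down for about half a second. Finally let the plunger come back up and lay the stamped tin flat, label up, in the wooden tray, without disturbing the pencil cup, the glue bottle, the green house or the blue and yellow tape stack.

Things in the scene. Friction and masses are not known exactly. Their poses are not given: they have to be found in the camera images.
- press: Blue stamping press, fixed. Origin on the counter; +x is the way the tin slides in, open front at -x, z up. Base plate 12 mm thick, x = -110 to 70 mm, 120 mm wide. Column at x = 37 to 67 mm, 70 mm wide; from it a head arm 46 mm wide reaches forward to x = -23 mm at heights 80 to 108 mm. Plunger axis at x = -2, y = 0
- bed (a point): Point on the base plate's top (12 mm above the counter) straight below the die; axes as the press. Here lie a steel back stop 10 mm tall, front face 25 mm beyond this point (+x), and two side fences 10 mm tall, 51 mm apart, from 35 mm before this point to the stop; their mouths flare out to about 72 mm apart 60 mm before it
- plunger (a joint): Stroke of the spring plunger in m: 0 up, grows downward. The brass die (26 mm diameter) below it rests 54 mm above the counter: it meets a tin on the bed at 0.018; with no tin it stops at 0.021. The push needed is about 4 N at 0 and 8.5 N at 0.018; go on to about 14 to 20 N to land it firmly. Springs back up when released
- plunger_top (a point): Centre of the top of the red plunger knob (36 mm diameter at its widest, flat top 28 mm), 150 mm above the counter when up
- tin: Closed pencil tin, silver with a green panel, 130 mm long (its x), 44 mm wide (y), 24 mm tall, about 0.12 kg; origin at the centre of its underside, z up. The round white label is near its +x end, and this end goes into the press
- label (a point): Centre of the round white label (32 mm diameter) on the tin's top, 25 mm from its +x end, on the tin's mid line. With the tin home against the back stop it lies under the die
- roll: Orange tape roll lying flat on the front of the press bed: ring of outer diameter 50, hole 30, height 20 mm; origin at the centre of its underside, z along its axis
- tray: Shallow wooden tray, does not move: 200 mm (x) by 130 mm (y) outside, walls 20 mm tall and 5 mm thick, floor 5 mm thick; origin at the centre of its underside on the counter
- cup: White cup of pencils beside the press, loose: 66 mm diameter at the rim, 54 at the foot, 95 mm tall, pencils up to 175 mm; origin at the centre of its foot
- glue: White glue bottle beside the press, loose: 50 mm diameter, 120 mm tall; origin at the centre of its foot
- house: Green house-shaped pencil sharpener in front of the press, loose: 45 by 34 mm, 46 mm tall; origin at the centre of its underside
- stack: Blue and yellow tape rolls stuck together as one stack, loose, standing close beside the tin: 54 mm diameter, 40 mm tall; origin at the centre of its underside
Mind the look-alikes: they are no part of the job. Of the things like the tin, leave any that is purple; of the rest the larger one is meant. There is more than one size of the press; the job needs the middle-sized.

How it is judged (in metres and radians):
On the way, in this order (a step that is already met when the one before it is completed fails the run):
1. the tape roll lies flat and still on the bare counter (height (world z) of roll below 0.004 m and angle between roll's own z axis and vertical below 0.15 rad and linear speed of roll below 0.03 m/s), for 0.2 s.
2. the plunger is held fully down on the tin's label, the tin home on the bed (value of joint plunger above 0.017 m and horizontal distance between label and bed below 0.006 m and z of tin in the frame of bed below 0.003 m and angle between the x axis of tin and the x axis of press, either way round below 0.12 rad), for 0.2 s.
At the end, for the whole second after the job is handed in: The tin lies flat (within 0.08 rad, label up) and still on the tray's floor, its centre within 40 mm (tray x) and 50 mm (tray y) of the tray's; the plunger is up (under 2 mm of stroke); the roll lies flat (within 0.15 rad) and still on the bare counter (underside less than 4 mm above it) (all of step 1 and x of tin in the frame of tray between -0.04 and 0.04 m and y of tin in the frame of tray between -0.05 and 0.05 m and height (world z) of tin below 0.01 m and angle between tin's own z axis and vertical below 0.08 rad and linear speed of tin below 0.02 m/s and value of joint plunger below 0.002 m); the robot touches nothing.
It fails at once if the pencil cup moved by more than 20 mm or tipped over (distance of cup from where it was at the start of the episode above 0.02 m or angle between cup's own z axis and vertical above 0.4 rad).
It fails at once if the glue bottle moved by more than 20 mm or tipped over (distance of glue from where it was at the start of the episode above 0.02 m or angle between glue's own z axis and vertical above 0.4 rad).
It fails at once if the green house moved by more than 20 mm or tipped over (distance of house from where it was at the start of the episode above 0.02 m or angle between house's own z axis and vertical above 0.4 rad).
It fails at once if the tape stack moved by more than 20 mm or tipped over (distance of stack from where it was at the start of the episode above 0.02 m or angle between stack's own z axis and vertical above 0.4 rad).
It also fails if it takes over 72 s, if anything falls off the work surface, if the arm or the gripper's body presses on something with over 40 N, if the wrist force passes 120 N, or if a joint passes its speed limit or range.

## Robot

A 6-joint arm with a two-finger parallel gripper is mounted at the origin on the work surface. World frame = base frame: x ahead of the robot, y to its left, z up, the work surface at z = 0. Lengths are in mm, angles in degrees, forces in N, time in s.
With the tool pointing down it reaches from about 350 to 850 mm from the base axis. Payload 8.1 kg.
Tool frame: the origin (TCP) lies on the centre line of the jaws, within the pads' length; the fingertips stand 19 mm ahead of it and the grasp point (between the pads) is the TCP (r.tip_reach is the z of the fingertips in the tool frame, in mm); z points along the fingers, y is the line along which they close (so a half turn about z gives the same grasp; the last joint's range is limited). The gripper opens to 85 mm and grips with 20 to 120 N. Pads are 22 mm wide; open, the fingers measure 114 mm over their backs; the gripper's body (76 mm by 85 mm) begins 54 mm behind the grasp point. The pads swing forward as they close: fully open they stand 13 mm farther back than shut.
Start: joints at [-74.45, 7.471, 85.268, -0, 87.261, -4.893], TCP at [209.587, -562.209, 250.292] pointing down, gripper open.
Joint ranges: [-169.43, 169.43], [-51.17, 129.36], [1.28, 143.12], [-76.62, 256.62], [0, 156.53], [-152.29, 152.29]. Speed limits (degrees/s): [136.94, 136.94, 159.86, 180, 180, 180].

## Interface

Orientations are given as [roll, pitch, yaw] about the fixed x, y, z axes, in that order (R = Rz(yaw) Ry(pitch) Rx(roll)).
In Python, from bench import r gives the robot as it stands. The module is installed in compiled form; this text tells all that it offers.
- The arm moves only by the shell command python3 -m handwheel 'ROWS' [FORCE]. ROWS is JSON, a list of rows, each a list of 7 numbers: the shift along the tool's x, y, z in m, then the turn, a rotation vector about the tool's x, y, z in degrees, then the finger opening in m, from 0 to 0.0854. In form: [[tx, ty, tz, ax, ay, az, claw], ...]. A call has 1 to 8 rows; each row shifts and turns the commanded pose from where the row before left it, along the tool's axes as they then stand; what a row does not reach is not made up. A row lasts 1/12 s, in which the tool goes at most 41.7 mm and 7.16 degrees, less where a joint would pass 70% of its speed; a pose out of reach is approached as far as the arm can. A call with a gripper value outside its range is refused whole. The fingers move at their own pace and stop on an object; FORCE is the grip in N (left out, the last holds). Time passes only in rows, so rows that do not move let the fingers close. It gives the time, the measured TCP pose, the force, the opening and the grip force at its end, in the units of the state.
- r.sense(): the state, without advancing time (a new reading comes with each control period).
- r.snapshot(name): name is "scene" or "side" or "wrist"; returns (picture, depth): 400x640x3 uint8, blue, green, red; 400x640 float32, mm along the optical axis (not along the pixel's ray), 0 where there is no reading.
- r.calibration(name): a dict with "vfov" (degrees; the focal length in pixels is half the picture's height over the tangent of half this angle, whatever the lens; pixels are square), "cx", "cy" (the principal point, pixels), "dist" ([k1, k2, p1, p2, k3] as OpenCV has them; the pictures are not rectified), "rvec" (rotation vector, rad) and "tvec" (3), from world to camera coordinates, as OpenCV has them; the wrist camera has in their place "tool_from_camera" (4x4, takes a point from camera to tool coordinates, whose origin is the TCP and whose axes are the flange's). Camera axes: x right, y down, z forward; pixel columns grow to the right and rows downward; lengths in mm; the calibration is good to about 2 mm. A picture is of the moment at which its call begins: read the wrist's pose just before it. calibration takes no time and is no camera call.
- r.hand_in(): hands the job in; it is judged then, once.
The state is a dict: "time": time; "joint_pos": joint angles; "qd": joint speeds; "joint_efforts": joint torques, N m; "tool_pos": TCP position; "tcp_rot": TCP orientation; "ft_force": force on the tool from outside, world axes, zero at the start; "wrist_torque": the same for the moment, N m; "finger_gap": finger opening in mm; "grip_force": force on a finger pad.
Only numpy, scipy, OpenCV 4.12 (cv2) and the standard library are available. Lean on these libraries where they do the work, as an engineer would, in place of code of your own. Each camera call takes 0.05 s, during which the arm holds its last target. There are 200 camera calls.

## Working session

There is one attempt and no reset: what is moved stays moved. The work goes in short steps, Python scripts to look and compute and a shell command to move; the robot and the scene stay as the last step left them, time stands still between calls to the robot, and variables do not carry over. Pictures are saved under pics/ and viewed, at most 10 in all, crops included, and the job is handed in when it is done.

```bash
mkdir -p pics; cat > h.py <<'E'
import numpy as np,cv2
from bench import r
from scipy.spatial.transform import Rotation as R
def cam(n):
    c=r.calibration(n); f=200/np.tan(np.radians(c["vfov"]/2))
    K=np.array([[f,0,c["cx"]],[0,f,c["cy"]],[0,0,1]]); d=np.array(c["dist"],float)
    if "rvec" in c:
        A=cv2.Rodrigues(np.array(c["rvec"],float))[0].T; o=-A@np.array(c["tvec"],float).ravel()
    else:
        s=r.sense(); T=np.array(c["tool_from_camera"]); W=R.from_euler('xyz',s["tcp_rot"],degrees=True).as_matrix()
        A=W@T[:3,:3]; o=W@T[:3,3]+np.array(s["tool_pos"])
    return K,d,A,o
def ray(C,px):
    K,d,A,o=C
    p=cv2.undistortPoints(np.array(px,float).reshape(-1,1,2),K,d).reshape(-1,2)
    return np.c_[p,np.ones(len(p))]@A.T
def plane(C,px,z):
    v=ray(C,px); return C[3]+v*((z-C[3][2])/v[:,2:3])
def cloud(C,dep):
    g=np.stack(np.meshgrid(np.arange(640),np.arange(400)),-1).reshape(-1,2)
    return (C[3]+ray(C,g)*dep.reshape(-1,1)).reshape(400,640,3)
def snap(n,tag):
    C=cam(n); p,dp=r.snapshot(n); p=np.array(p);cv2.imwrite(f"pics/{tag}.png",p); np.savez(f"{tag}.npz",p=p,d=dp,K=C[0],k=C[1],A=C[2],o=C[3]); return p,dp,C
def load(tag):
    z=np.load(f"{tag}.npz"); C=(z["K"],z["k"],z["A"],z["o"]); return z["p"],z["d"],C
E
python3 - <<'E'
from h import *
a=[snap(n,n+"0") for n in("scene","side","wrist")]
cv2.imwrite("pics/both.png",cv2.resize(np.vstack([a[0][0],a[1][0]]),(480,600)))
for x in a: print(x[2][3])
print(r.sense())
E
```

```text
[1595.57414368  488.62137108 1036.45708286]
[-74.91500137 667.04199085 912.68138162]
[ 279.24922859 -535.89239573  372.24964878]
{'time': 0.15, 'joint_pos': array([-7.44499835e+01,  7.50296341e+00,  8.53151506e+01,  2.74228425e-04,
        8.72592651e+01, -4.89467765e+00]), 'qd': array([ 0.04741423, -0.13166759, -0.12540961, -0.03671737,  0.12808907,
       -0.04270604]), 'joint_efforts': array([ 5.74991573e-04, -5.70061719e+01, -5.01158595e+01, -3.24269995e-04,
        9.47112974e-03,  6.74758417e-05]), 'tool_pos': array([ 209.48657391, -561.8372704 ,  249.50640799]), 'tcp_rot': array([-1.79922926e+02, -6.87522115e-03,  2.04446762e+01]), 'ft_force': array([-0.63410518,  0.12021778,  0.39805877]), 'wrist_torque': array([ 0.03775348,  0.0363139 , -0.01092278]), 'grip_force': 0.0, 'finger_gap': 85.26702298103957}
```

View pics/scene0.png

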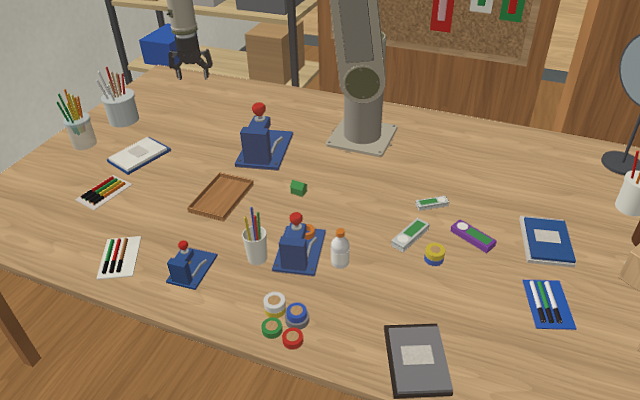

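View pics/side0.png

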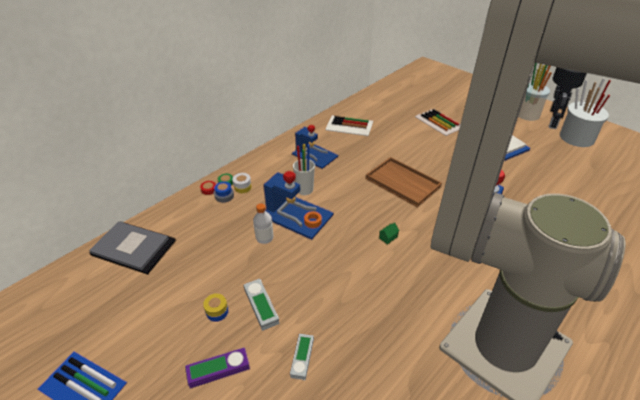

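Scene picture candidates:
- **Tin-like things:** (411,234) is silver and larger, (432,202) is silver and smaller, (473,236) is purple. I choose (411,234).
- **Presses:** (297,245) is the middle size with the roll on it, (264,140) looks large, (190,265) small. I choose (297,245).

The side view shows the same tin at (260,302) with its label at (256,290), the press at (297,205), and the roll at (313,219). I'll check sizes numerically and make one close crop.

```bash
python3 - <<'E'
from h import *
S=load("scene0");D=load("side0")
f=lambda n,ps,pd,z: print(n,plane(S[2],[ps],z)[0].round(),plane(D[2],[pd],z)[0].round())
f("tin",(411,234),(260,302),24);f("small",(432,202),(302,356),20);f("house",(298,188),(389,232),23);f("roll",(310,231),(313,219),32)
f("stack",(434,253),(216,306),40);f("cup",(255,257),(304,188),5);f("glue",(341,264),(263,238),5);f("tray",(221,196),(403,180),10);f("knob",(296,217),(289,176),145)
f("Lknob",(259,107),(499,178),180);f("sknob",(183,244),(310,129),110)
for T,nm in((S,"sc"),(D,"si")):
    P=cloud(T[2],T[1]); hsv=cv2.cvtColor(T[0],cv2.COLOR_BGR2HSV)
    for col,lo,hi in(("green",(50,120,40),(85,255,255)),("white",(0,0,190),(180,40,255)),("red",(0,180,80),(4,255,255)),("orange",(5,190,150),(16,255,255)),("navy",(105,120,40),(125,255,255))):
        m=cv2.inRange(hsv,lo,hi)
        n,l,st,ce=cv2.connectedComponentsWithStats(m)
        for i in range(1,n):
            if st[i,4]>25:
                q=P[l==i]; q=q[np.isfinite(q).all(1)]
                md=np.median(q,0)
                if abs(md[1])<700 and 100<md[0]<1000: print(nm,col,ce[i].round(),st[i,4],md.round(),q[:,2].max().round())
u=lambda T,b,k:cv2.resize(T[0][b[1]:b[3],b[0]:b[2]],None,fx=k,fy=k,interpolation=3)
a=u(S,(240,150,500,300),3); b=u(D,(190,150,450,300),3)
cv2.imwrite("pics/crop.png",cv2.resize(np.vstack([a,b]),(692,600*1300//1300)) if 0 else cv2.resize(np.vstack([a,b]),(520,600)))
E
```

```text
tin [493. 311.  24.] [475. 308.  24.]
small [323. 336.  20.] [305. 336.  20.]
house [406. -81.  23.] [394. -87.  23.]
roll [590.  37.  32.] [575.  25.  32.]
stack [563. 391.  40.] [531. 392.  40.]
cup [717. -78.   5.] [712. -75.   5.]
glue [658. 156.   5.] [643. 154.   5.]
tray [ 515. -304.   10.] [ 507. -311.   10.]
knob [666.  32. 145.] [657.  31. 145.]
Lknob [ 221. -300.  180.] [ 221. -302.  180.]
sknob [ 831. -219.  110.] [ 817. -212.  110.]
sc green [296. 185.] 72 [405. -85.  36.] 45.0
sc green [428. 201.] 53 [318. 323.  17.] 23.0
sc green [258. 225.] 28 [705. -61. 116.] 162.0
sc green [414. 228.] 54 [463. 314.  23.] 28.0
sc green [479. 236.] 146 [432. 495.  24.] 28.0
sc green [109. 250.] 68 [ 849. -481.   13.] 21.0
sc green [543. 294.] 117 [586. 685.  15.] 20.0
sc green [270. 327.] 141 [929.  71.  18.] 22.0
sc white [104. 196.] 224 [ 655. -668.    1.] 1036.0
sc white [441. 199.] 41 [294. 359.  17.] 22.0
sc white [524. 234.] 97 [356. 619.  11.] 1036.0
sc white [462. 226.] 59 [404. 443.  22.] 27.0
sc white [263. 232.] 28 [689. -58.  86.] 1036.0
sc white [547. 236.] 201 [360. 683.
[... 1567 characters left out ...]
 [235. 358.] 143 [404. 441.  24.] 28.0
si white [299. 367.] 117 [293. 357.  18.] 22.0
si white [ 98. 374.] 101 [591. 665.  15.] 913.0
si red [355. 122.] 47 [ 838. -463.   12.] 18.0
si red [311. 128.] 31 [ 822. -221.  110.] 115.0
si red [289. 176.] 90 [653.  34. 148.] 913.0
si red [501. 179.] 34 [ 213. -287.  191.] 199.0
si red [207. 189.] 82 [918. 143.  17.] 23.0
si orange [260. 206.] 33 [643. 148. 120.] 123.0
si orange [312. 218.] 70 [578.  23.  32.] 37.0
si navy [313. 149.] 534 [ 806. -212.   13.] 913.0
si navy [516. 152.] 100 [ 313. -696.   11.] 913.0
si navy [289. 206.] 1557 [660.  50.  15.] 913.0
si navy [223. 190.] 124 [854. 123.  37.] 913.0
si navy [218. 317.] 65 [520. 400.  10.] 21.0
```

View pics/crop.png

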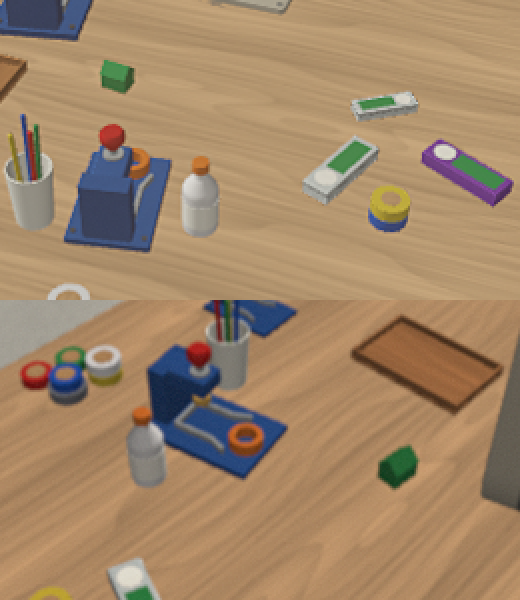

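The crop confirms it. The middle press has the orange roll on its bed front at about (580,26), with the red knob at about (663,33,150). The larger silver tin has its label at (517,290), with the yellow/blue stack beside it.

```bash
cat > go.py <<'E'
import sys
from h import *
# tool-axis shift in m to world target x y z [yaw change deg first]
s=r.sense(); W=R.from_euler('xyz',s["tcp_rot"],degrees=True).as_matrix()
t=np.array([float(v) for v in sys.argv[1:4]]); print(s["time"],"pos",s["tool_pos"].round(1),s["tcp_rot"].round(2),"shift",((W.T@(t-s["tool_pos"]))/1000).round(4))
if len(sys.argv)>4: print("az total",-((float(sys.argv[4])-s["tcp_rot"][2]+180)%360-180))
E
python3 go.py 600 30 300 180; python3 -c "
from h import *
print(r.tip_reach, np.array(r.calibration('wrist')['tool_from_camera']).round(3), r.calibration('wrist')['vfov'])"
```

```text
0.15 pos [ 209.5 -561.8  249.5] [-1.7992e+02 -1.0000e-02  2.0440e+01] shift [ 0.5727 -0.4182 -0.0499]
az total -159.55532380431708
19.0 [[ 1.00000e-03 -9.57000e-01 -2.90000e-01  7.44450e+01]
 [ 1.00000e+00  1.00000e-03 -0.00000e+00 -5.20000e-02]
 [ 0.00000e+00 -2.90000e-01  9.57000e-01 -1.22914e+02]
 [ 0.00000e+00  0.00000e+00  0.00000e+00  1.00000e+00]] 60.31198988277405
```

```bash
python3 -m handwheel '[[0.032,-0.023,-0.003,0,0,0,0.085],[0.032,-0.023,-0.003,0,0,0,0.085],[0.032,-0.023,-0.003,0,0,0,0.085],[0.032,-0.023,-0.003,0,0,0,0.085],[0.032,-0.023,-0.003,0,0,0,0.085],[0.032,-0.023,-0.003,0,0,0,0.085],[0.032,-0.023,-0.003,0,0,0,0.085],[0.032,-0.023,-0.003,0,0,0,0.085]]' 40
python3 -m handwheel '[[0.032,-0.023,-0.003,0,0,0,0.085],[0.032,-0.023,-0.003,0,0,0,0.085],[0.032,-0.023,-0.003,0,0,0,0.085],[0.032,-0.023,-0.003,0,0,0,0.085],[0.032,-0.023,-0.003,0,0,0,0.085],[0.032,-0.023,-0.003,0,0,0,0.085],[0.032,-0.023,-0.003,0,0,0,0.085],[0.032,-0.023,-0.003,0,0,0,0.085]]'
python3 -m handwheel '[[0.032,-0.023,-0.003,0,0,0,0.085],[0.025,-0.023,-0.003,0,0,0,0.085],[0,0,0,0,0,-7,0.085],[0,0,0,0,0,-7,0.085],[0,0,0,0,0,-7,0.085],[0,0,0,0,0,-7,0.085],[0,0,0,0,0,-7,0.085],[0,0,0,0,0,-7,0.085]]'
python3 -m handwheel '[[0,0,0,0,0,-7,0.085],[0,0,0,0,0,-7,0.085],[0,0,0,0,0,-7,0.085],[0,0,0,0,0,-7,0.085],[0,0,0,0,0,-7,0.085],[0,0,0,0,0,-7,0.085],[0,0,0,0,0,-7,0.085],[0,0,0,0,0,-7,0.085]]'
python3 -m handwheel '[[0,0,0,0,0,-7,0.085],[0,0,0,0,0,-7,0.085],[0,0,0,0,0,-7,0.085],[0,0,0,0,0,-7,0.085],[0,0,0,0,0,-7,0.085],[0,0,0,0,0,-7,0.085],[0,0,0,0,0,-7,0.085],[0,0,0,0,0,-7,0.085]]'
python3 -m handwheel '[[0,0,0,0,0,-6,0.085],[0,0,0,0,0,0,0.085]]'
python3 - <<'E'
from h import *
p,d,C=snap("wrist","w1"); s=r.sense(); print(s["tool_pos"],s["tcp_rot"],s["joint_pos"])
E
```

```text
time: 0.82
tool_pos: [385.7, -298.6, 274.3]
tcp_rot: [-180.0, -0.0, 20.4]
ft_force: [0.7, -0.3, 0.2]
finger_gap: 84.9
grip_force: 0.0
time: 1.48
tool_pos: [561.4, -36.6, 298.2]
tcp_rot: [-180.0, 0.0, 20.5]
ft_force: [0.7, -0.0, -0.2]
finger_gap: 85.4
grip_force: 0.0
time: 2.15
tool_pos: [598.0, 24.6, 303.8]
tcp_rot: [-180.0, 0.0, 62.8]
ft_force: [-0.8, -0.2, 1.0]
finger_gap: 85.2
grip_force: 0.0
time: 2.82
tool_pos: [598.0, 24.5, 303.8]
tcp_rot: [-180.0, -0.0, 118.8]
ft_force: [-0.0, -0.7, 1.1]
finger_gap: 84.7
grip_force: 0.0
time: 3.48
tool_pos: [598.0, 24.5, 303.8]
tcp_rot: [-180.0, -0.0, 174.8]
ft_force: [0.7, -0.1, -0.2]
finger_gap: 85.0
grip_force: 0.0
time: 3.65
tool_pos: [598.0, 24.5, 303.9]
tcp_rot: [180.0, -0.0, -179.3]
ft_force: [-0.2, 0.1, -0.2]
finger_gap: 85.4
grip_force: 0.0
[597.99149077  24.4280136  303.90010506] [ 1.79999257e+02 -3.98604902e-02 -1.79659455e+02] [-2.56759188e+00  6.35191668e+00  8.09244936e+01 -1.28171913e-03
  9.27634366e+01 -9.29081976e+01]
```

View pics/w1.png

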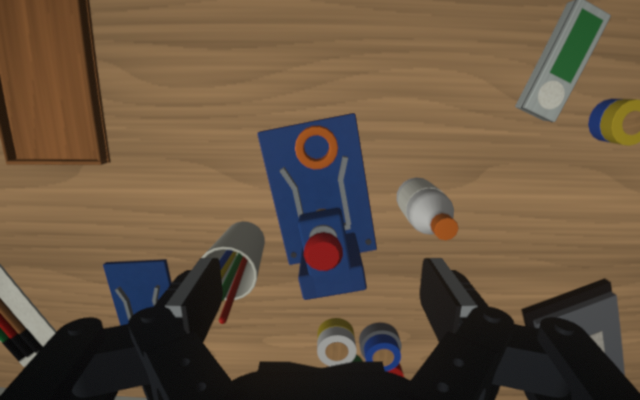

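The wrist picture shows the press with the roll at (316,148), the knob at (323,251), and base front corners at (258,131) and (355,114). The tin's label is at (551,95), and image up is −x.

```bash
cat > meas.py <<'E'
from h import *
import sys
p,d,C=load(sys.argv[1]); P=cloud(C,d); hsv=cv2.cvtColor(p,cv2.COLOR_BGR2HSV); ok=(d>0)
def circ(name,m,near,z=None):
    n,l,st,ce=cv2.connectedComponentsWithStats(m.astype(np.uint8))
    b=None
    for i in range(1,n):
        if st[i,4]<60: continue
        q=np.median(P[l==i],0)
        if np.hypot(*(q[:2]-near))<60 and (b is None or st[i,4]>st[b,4]): b=i
    if b is None: return print(name,"none")
    mm=(l==b); zt=np.median(P[mm][:,2])
    c=max(cv2.findContours(mm.astype(np.uint8),cv2.RETR_EXTERNAL,cv2.CHAIN_APPROX_NONE)[0],key=len)[:,0].astype(float)
    q=plane(C,c,zt if z is None else z); (cx,cy),rr=cv2.minEnclosingCircle(q[:,:2].astype(np.float32)); rect=cv2.minAreaRect(q[:,:2].astype(np.float32))
    print(name,"z",zt.round(1),"circle",round(cx,1),round(cy,1),"r",round(rr,1),"rect",np.round(rect[0],1),np.round(rect[1],1),round(rect[2],2)); return q
rng=lambda lo,hi:cv2.inRange(hsv,lo,hi)>0
circ("roll",rng((5,150,120),(18,255,255)),(580,26))
circ("label",rng((0,0,150),(180,50,255))&(P[...,2]>15)&(P[...,2]<30)&ok,(517,290))
circ("green",rng((45,100,40),(85,255,255)),(461,312))
circ("house",rng((45,100,40),(85,255,255)),(395,-80))
circ("knob",rng((0,170,80),(5,255,255)),(663,33))
b=rng((100,120,40),(130,255,255))&ok&(P[...,2]>6)&(P[...,2]<20)&(abs(P[...,0]-600)<110)&(abs(P[...,1]-30)<100)
q=circ("base",b,(590,30),12)
# edges of base: split contour into left/right/front
if q is not None:
    h=cv2.convexHull(q[:,:2].astype(np.float32))[:,0]; e=np.roll(h,-1,0)-h
    for a,v in zip(h,e):
        L=np.hypot(*v)
        if L>25: print("edge",a.round(1),(a+v).round(1),L.round(1),"ang",np.degrees(np.arctan2(v[1],v[0])).round(2))
t=ok&(abs(P[...,2]-24)<7)&(np.hypot(P[...,0]-483,P[...,1]-305)<85)&((hsv[...,1]<60)|rng((45,100,40),(85,255,255)))
circ("tin",t,(483,305))
E
python3 meas.py w1; echo; python3 meas.py scene0; echo; python3 meas.py side0
```

```text
roll z 31.4 circle 582.6 19.0 r 24.1 rect [582.7  19.3] [47.2 46.2] 0.73
label z 23.7 circle 517.1 289.7 r 16.3 rect [517.5 289.9] [31.4 31.9] 2.39
green z 23.6 circle 462.8 310.8 r 38.5 rect [462.6 310.8] [27.9 72.9] 68.91
house none
knob z 149.1 circle 657.0 27.5 r 17.1 rect [659.3  26.7] [32.1 29. ] 58.8
base z 11.5 circle 638.2 23.7 r 100.8 rect [638.4  23.3] [167.9 116.3] 11.56
edge [547.6  48.2] [562.4 -23.9] 73.6 ang -78.35
edge [588.9 -46.2] [614.8 -40.9] 26.4 ang 11.56
edge [614.8 -40.9] [696.7 -24. ] 83.6 ang 11.66
edge [709.4 -20.3] [709.6  76.7] 97.0 ang 89.9
edge [686.9  92.5] [596.   73.9] 92.8 ang -168.49
edge [596.   73.9] [546.2  63.5] 50.9 ang -168.11
tin z 23.4 circle 479.8 302.4 r 68.0 rect [479.4 301.3] [ 47.7 130.5] 69.04

roll z 27.7 circle 588.0 28.2 r 30.4 rect [586.  34.] [60.  24.9] 19.07
label z 22.7 circle 485.9 304.0 r 69.4 rect [486. 304.] [ 42.4 135.4] 68.79
green z 22.9 circle 461.6 310.7 r 35.8 rect [462.5 312.9] [26.5 69.2] 68.62
house z 27.9 circle 409.7 -83.3 r 43.4 rect [409.3 -79.3] [74.8 54.7] 12.69
knob z 146.2 circle 669.9 35.7 r 24.2 rect [6
[... 335 characters left out ...]
 68.94
house z 31.8 circle 384.1 -79.7 r 40.0 rect [386.1 -79.2] [71.2 44.8] 84.32
knob z 148.3 circle 653.2 36.3 r 24.4 rect [652.3  35.4] [27.2 48.1] 46.02
base z 12.4 circle 627.6 28.0 r 95.1 rect [635.4  28. ] [169.7 118.4] 11.78
edge [687.4 -16.6] [710.5  11.1] 36.1 ang 50.13
edge [710.5  11.1] [713.7  68.4] 57.4 ang 86.85
edge [709.4  76.1] [670.5  91.5] 41.8 ang 158.42
edge [660.2  93.1] [585.9  78.1] 75.8 ang -168.56
edge [585.9  78.1] [556.8  71.9] 29.8 ang -168.02
edge [543.3  54.1] [557.6 -13.8] 69.4 ang -78.17
edge [557.6 -13.8] [563.9 -41.9] 28.8 ang -77.19
edge [604.9 -38.8] [663.4 -26.6] 59.7 ang 11.78
tin z 24.0 circle 475.9 306.0 r 68.8 rect [476.7 306.5] [ 44.9 133.5] 68.69
```

Press yaw is about 11.65°, with the bed centre near (661,28). The roll is at (582,20.5), top z 31. Next I'll align and take a nearer second look while descending.

```bash
python3 -m handwheel '[[0,0,0,0,0,-5.6,0.085],[0,0,0,0,0,-5.7,0.085],[0,0,0.025,0,0,0,0.085],[0,0,0.025,0,0,0,0.085],[0,0,0.025,0,0,0,0.085],[0.01,0,0.025,0,0,0,0.085],[0.01,0,0,0,0,0,0.085],[0,0,0,0,0,0,0.085]]'
python3 -c "
from h import *
snap('wrist','w2')"; python3 meas.py w2; python3 go.py 582 20 120; python3 go.py 582 20 32
```

```text
time: 4.37
tool_pos: [575.9, 20.3, 201.4]
tcp_rot: [179.9, -0.3, -168.5]
ft_force: [-0.5, -0.4, -0.3]
finger_gap: 84.9
grip_force: 0.0
roll z 31.3 circle 582.8 18.7 r 24.6 rect [583.2  19.2] [47.6 47.6] 82.36
label z 23.7 circle 517.2 289.8 r 16.2 rect [516.9 289.9] [31.1 31.5] 62.26
green z 23.5 circle 484.1 302.6 r 18.6 rect [488.1 294.4] [37.2 18.2] 25.96
house none
knob z 149.0 circle 653.7 26.5 r 17.9 rect [652.1  26.2] [25.5 31.2] 0.76
base z 11.4 circle 638.5 24.1 r 101.7 rect [638.7  23.1] [168.3 117. ] 11.65
edge [592.1 -46.2] [696.2 -24.4] 106.4 ang 11.8
edge [709.7 -14.1] [710.  94.] 108.1 ang 89.84
edge [691.4  93.7] [643.   83.8] 49.3 ang -168.4
edge [643.   83.8] [569.7  68.5] 74.9 ang -168.27
edge [569.7  68.5] [545.   62.4] 25.4 ang -166.11
edge [545.   62.4] [567.7 -48.8] 113.5 ang -78.5
tin z 23.3 circle 499.1 290.8 r 47.5 rect [500.  292.4] [49.7 86.1] 68.25
4.4167 pos [577.7  20.3 203.4] [ 1.7997e+02 -1.0000e-01 -1.6846e+02] shift [-0.0043 -0.0012  0.0834]
4.4167 pos [577.7  20.3 203.4] [ 1.7997e+02 -1.0000e-01 -1.6846e+02] shift [-0.0045 -0.0012  0.1714]
```

```bash
python3 -m handwheel '[[-0.002,0,0.035,0,0,0,0.085],[-0.0025,0,0.035,0,0,0,0.085],[0,0,0.035,0,0,0,0.085],[0,0,0.03,0,0,0,0.085],[0,0,0.02,0,0,0,0.085],[0,0,0.016,0,0,0,0.085],[0,0,0,0,0,0,0.085],[0,0,0,0,0,0,0.04]]' 25
python3 -m handwheel '[[0,0,0,0,0,0,0.04],[0,0,0,0,0,0,0.04],[0,0,0,0,0,0,0.04],[0,0,0,0,0,0,0.04],[0,0,0,0,0,0,0.04],[0,0,0,0,0,0,0.04],[0,0,0,0,0,0,0.04]]'
```

```text
time: 5.08
tool_pos: [583.5, 21.4, 33.6]
tcp_rot: [180.0, -0.0, -168.3]
ft_force: [1.1, 0.5, 0.1]
finger_gap: 75.3
grip_force: 0.0
time: 5.67
tool_pos: [585.0, 21.2, 36.1]
tcp_rot: [-179.9, 0.2, -168.3]
ft_force: [-0.7, -0.6, 5.8]
finger_gap: 49.7
grip_force: 25.3
```

```bash
python3 -m handwheel '[[0,0,-0.01,0,0,0,0.04],[0,0,-0.02,0,0,0,0.04],[0,0,-0.03,0,0,0,0.04],[0,0,0,0,0,0,0.04]]'; python3 go.py 460 120 80;  python3 go.py 460 120 24
```

```text
time: 6.0
tool_pos: [587.2, 21.1, 101.2]
tcp_rot: [-179.9, 0.6, -168.3]
ft_force: [1.3, -0.6, 1.4]
finger_gap: 49.4
grip_force: 26.1
6.0 pos [587.2  21.1 101.2] [-179.85    0.57 -168.26] shift [0.1047 0.1227 0.0198]
6.0 pos [587.2  21.1 101.2] [-179.85    0.57 -168.26] shift [0.1052 0.1229 0.0758]
```

```bash
python3 -m handwheel '[[0.02,0.024,0.004,0,0,0,0.04],[0.021,0.0245,0.004,0,0,0,0.04],[0.021,0.0245,0.004,0,0,0,0.04],[0.021,0.0245,0.004,0,0,0,0.04],[0.021,0.0245,0.004,0,0,0,0.04],[0,0,0.02,0,0,0,0.04],[0,0,0,0,0,0,0.04]]'; python3 go.py 460 120 24
```

```text
time: 6.58
tool_pos: [454.1, 120.4, 52.0]
tcp_rot: [180.0, -0.1, -168.1]
ft_force: [-0.4, -0.4, -1.1]
finger_gap: 49.7
grip_force: 26.2
6.5833 pos [454.1 120.4  52. ] [ 1.7999e+02 -1.0000e-01 -1.6814e+02] shift [-0.0057 -0.0016  0.028 ]
```

```bash
python3 -m handwheel '[[0,0,0.012,0,0,0,0.04],[0,0,0.008,0,0,0,0.04],[0,0,0.005,0,0,0,0.04],[0,0,0.001,0,0,0,0.04],[0,0,0.0,0,0,0,0.04],[0,0,0,0,0,0,0.04]]'
```

```text
time: 7.08
tool_pos: [456.8, 119.4, 27.7]
tcp_rot: [-180.0, 0.0, -168.3]
ft_force: [1.3, 0.5, -1.0]
finger_gap: 49.0
grip_force: 26.2
```

```bash
python3 -m handwheel '[[0,0,0.0015,0,0,0,0.04],[0,0,0.0015,0,0,0,0.04],[0,0,0,0,0,0,0.04],[0,0,0,0,0,0,0.04]]';python3 -m handwheel '[[0,0,0.001,0,0,0,0.04],[0,0,0.001,0,0,0,0.04],[0,0,0,0,0,0,0.04]]'
```

```text
time: 7.42
tool_pos: [456.3, 119.6, 24.3]
tcp_rot: [180.0, -0.0, -168.3]
ft_force: [-0.0, 0.7, 0.2]
finger_gap: 49.7
grip_force: 26.2
time: 7.67
tool_pos: [456.5, 119.6, 23.9]
tcp_rot: [-180.0, -0.0, -168.2]
ft_force: [-8.9, -1.6, 19.8]
finger_gap: 49.3
grip_force: 27.7
```

Contact. Now open, rise, and turn to the tin's heading.

```bash
python3 -m handwheel '[[0,0,-0.001,0,0,0,0.085],[0,0,0,0,0,0,0.085],[0,0,0,0,0,0,0.085],[0,0,0,0,0,0,0.085],[0,0,-0.02,0,0,0,0.085],[0,0,-0.035,0,0,0,0.085],[0,0,-0.04,0,0,0,0.085],[0,0,-0.04,0,0,0,0.085]]'; python3 -m handwheel '[[0,0,-0.02,0,0,0,0.085],[0,0,0,0,0,0,0.085]]'; python3 go.py 455 260 200 159
```

```text
time: 8.33
tool_pos: [455.2, 119.4, 158.8]
tcp_rot: [180.0, -0.1, -168.3]
ft_force: [1.0, -0.6, -0.1]
finger_gap: 85.0
grip_force: 0.0
time: 8.5
tool_pos: [459.8, 120.1, 184.6]
tcp_rot: [-180.0, 0.6, -168.3]
ft_force: [0.7, 0.3, 0.8]
finger_gap: 85.0
grip_force: 0.0
8.5 pos [459.8 120.1 184.6] [-179.97    0.58 -168.25] shift [-0.024   0.1379 -0.0152]
az total 32.74846452487975
```

```bash
python3 -m handwheel '[[-0.004,0.035,-0.004,0,0,0,0.085],[-0.01,0.035,-0.004,0,0,0,0.085],[-0.01,0.035,-0.004,0,0,0,0.085],[0,0.033,-0.004,0,0,5.5,0.085],[0,0,0,0,0,7,0.085],[0,0,0,0,0,7,0.085],[0,0,0,0,0,7,0.085],[0,0,0,0,0,6.2,0.085]]'; python3 -m handwheel '[[0,0,0,0,0,0,0.085],[0,0,0,0,0,0,0.085]]'
python3 -c "
from h import *
snap('wrist','w3')"; python3 meas.py w3; python3 go.py 455 260 200 159
```

```text
time: 9.17
tool_pos: [451.1, 259.8, 192.9]
tcp_rot: [-179.9, -0.1, 158.7]
ft_force: [-0.4, 0.6, -0.2]
finger_gap: 84.8
grip_force: 0.0
time: 9.33
tool_pos: [451.4, 259.4, 193.3]
tcp_rot: [-179.9, -0.1, 159.2]
ft_force: [0.4, -0.4, 0.1]
finger_gap: 85.6
grip_force: 0.0
roll none
label z 23.7 circle 516.7 289.6 r 15.5 rect [516.8 289.5] [29.6 29.9] 71.25
green z 23.6 circle 462.2 310.5 r 38.7 rect [462.2 310.6] [28.6 72.3] 69.0
house none
knob none
base none
tin z 23.4 circle 477.7 304.2 r 67.5 rect [477.5 303.8] [ 44.4 128.5] 68.97
9.3833 pos [451.5 259.4 193.6] [-1.7996e+02 -4.0000e-02  1.5926e+02] shift [-0.0031  0.0018 -0.0064]
az total 0.26417288381094295
```

View pics/w3.png

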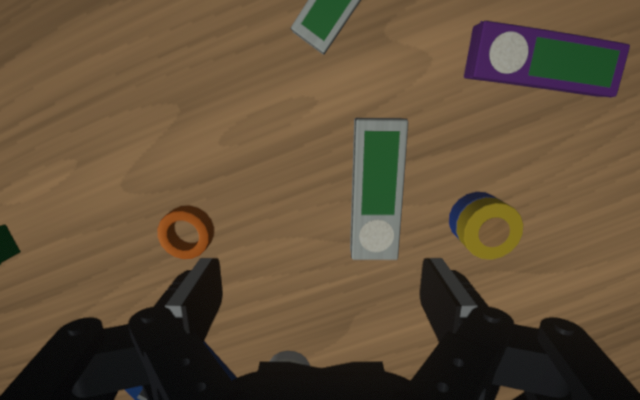

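The picture shows the roll flat on the counter at (186,232). The tin is at (380,190) with its label at (376,236), and the stack at (490,228) is clear of the planned grasp at the tin's rear.

```bash
python3 go.py 443 317.6 28
```

```text
9.3833 pos [451.5 259.4 193.6] [-1.7996e+02 -4.0000e-02  1.5926e+02] shift [0.0284 0.0515 0.1655]
```

```bash
python3 -m handwheel '[[0.014,0.0255,0,0,0,0.3,0.085],[0.0145,0.026,0.01,0,0,0,0.085],[0,0,0.035,0,0,0,0.085],[0,0,0.035,0,0,0,0.085],[0,0,0.035,0,0,0,0.085],[0,0,0.03,0,0,0,0.085],[0,0,0.02,0,0,0,0.085],[0,0,0,0,0,0,0.085]]'; python3 -m handwheel '[[0,0,0,0,0,0,0.085],[0,0,0,0,0,0,0.085]]'; python3 go.py 443 317.6 28
```

```text
time: 10.05
tool_pos: [439.8, 315.5, 23.6]
tcp_rot: [-179.6, -0.3, 158.9]
ft_force: [-1.2, -0.4, -0.7]
finger_gap: 85.2
grip_force: 0.0
time: 10.22
tool_pos: [444.7, 318.4, 30.8]
tcp_rot: [179.9, 0.1, 158.8]
ft_force: [-0.1, 0.0, 0.5]
finger_gap: 85.1
grip_force: 0.0
10.2167 pos [444.7 318.4  30.8] [1.7991e+02 7.0000e-02 1.5881e+02] shift [ 0.0013 -0.0013  0.0028]
```

```bash
python3 -m handwheel '[[0.001,-0.001,0.002,0,0,0,0.085],[0,0,0,0,0,0,0.03],[0,0,0,0,0,0,0.03],[0,0,0,0,0,0,0.03],[0,0,0,0,0,0,0.03],[0,0,0,0,0,0,0.03],[0,0,0,0,0,0,0.03],[0,0,0,0,0,0,0.03]]' 60;  python3 -m handwheel '[[0,0,-0.002,0,0,0,0.03],[0,0,-0.01,0,0,0,0.03],[0,0,-0.02,0,0,0,0.03],[0,0,-0.02,0,0,0,0.03],[0,0,-0.01,0,0,0,0.03],[0,0,0,0,0,0,0.03],[0,0,0,0,0,0,0.03],[0,0,0,0,0,0,0.03]]'
```

```text
time: 10.88
tool_pos: [443.1, 317.8, 28.4]
tcp_rot: [179.9, 0.1, 158.8]
ft_force: [-0.6, -0.8, 6.4]
finger_gap: 42.2
grip_force: 62.1
time: 11.55
tool_pos: [441.7, 316.9, 88.2]
tcp_rot: [-179.9, -0.1, 158.7]
ft_force: [0.4, 0.0, -2.3]
finger_gap: 42.4
grip_force: 61.2
```

```bash
python3 go.py 485.5 -8.2 88 191.65
```

```text
11.55 pos [441.7 316.9  88.2] [-1.7993e+02 -6.0000e-02  1.5874e+02] shift [-0.1587 -0.2871  0.0004]
az total -32.907124780482576
```

```bash
python3 -m handwheel '[[-0.008,-0.014,0,0,0,0,0.03],[-0.014,-0.026,0,0,0,0,0.03],[-0.014,-0.026,0,0,0,0,0.03],[-0.014,-0.026,0,0,0,0,0.03],[-0.014,-0.026,0,0,0,0,0.03],[-0.014,-0.026,0,0,0,0,0.03],[-0.014,-0.026,0,0,0,0,0.03],[-0.014,-0.026,0,0,0,0,0.03]]'; python3 -m handwheel '[[-0.014,-0.026,0,0,0,0,0.03],[-0.014,-0.026,0,0,0,0,0.03],[-0.014,-0.026,0,0,0,0,0.03],[-0.009,-0.013,0,0,0,0,0.03],[0,0,0,0,0,-5,0.03],[0,0,0,0,0,-6,0.03],[0,0,0,0,0,-6,0.03],[0,0,0,0,0,-6,0.03]]';  python3 -m handwheel '[[0,0,0,0,0,-6,0.03],[0,0,0,0,0,-4,0.03],[0,0,0,0,0,0,0.03],[0,0,0,0,0,0,0.03],[0,0,0,0,0,0,0.03],[0,0,0,0,0,0,0.03]]'
python3 go.py 485.5 -8.2 42 191.65
python3 -c "
from h import *
snap('wrist','w4');snap('side','s4');snap('scene','c4')
p=cv2.imread('pics/s4.png');q=cv2.imread('pics/c4.png');w=cv2.imread('pics/w4.png')
f=lambda a,x,y:cv2.resize(a[y:y+130,x:x+200],(600,390),interpolation=3)[:300]
cv2.imwrite('pics/x4.png',np.hstack([cv2.resize(w,(400,250)),cv2.resize(p[150:275,220:420],(400,250),interpolation=3)]))"
```

```text
time: 12.22
tool_pos: [468.8, 94.7, 87.7]
tcp_rot: [-179.9, -0.1, 158.8]
ft_force: [-0.4, -0.5, -1.4]
finger_gap: 42.5
grip_force: 61.3
time: 12.88
tool_pos: [483.4, -7.2, 87.6]
tcp_rot: [180.0, -0.2, -178.0]
ft_force: [0.0, 0.4, -2.4]
finger_gap: 42.5
grip_force: 61.3
time: 13.38
tool_pos: [484.3, -7.0, 88.8]
tcp_rot: [180.0, -0.0, -168.4]
ft_force: [-0.6, -0.1, -1.1]
finger_gap: 42.6
grip_force: 61.3
13.3833 pos [484.3  -7.   88.8] [ 1.7999e+02 -5.0000e-02 -1.6836e+02] shift [-0.001  -0.0014  0.0468]
az total -0.008437661847892741
```

View pics/x4.png

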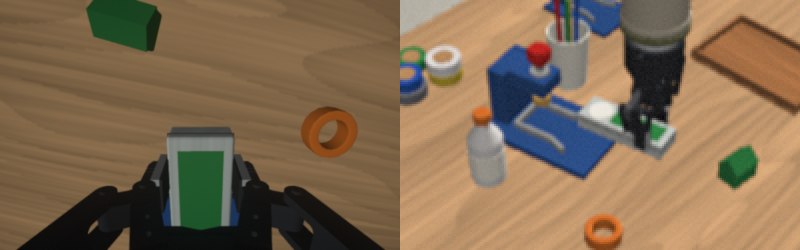

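The tin is held level behind the press, label toward the mouth, and the roll is flat. Checking the label against its expected place of (561.7, 8.9) with the side view, and the house and roll too.

```bash
python3 - <<'E'
from h import *
for tag in("s4","c4"):
    p,d,C=load(tag);P=cloud(C,d);hsv=cv2.cvtColor(p,cv2.COLOR_BGR2HSV)
    m=((cv2.inRange(hsv,(0,0,170),(180,60,255))>0)&(np.hypot(P[...,0]-562,P[...,1]-9)<60)&(P[...,2]>60)).astype(np.uint8)
    n,l,st,ce=cv2.connectedComponentsWithStats(m)
    for i in range(1,n):
        if st[i,4]>20:
            q=P[l==i]; c=np.argwhere(l==i)[:,::-1]; z=np.median(q[:,2]);h=cv2.minEnclosingCircle(plane(C,c,z)[:,:2].astype(np.float32))
            print(tag,st[i],np.median(q,0).round(1),np.round(h[0],1),round(h[1],1))
E
```

```text
s4 [310 198  21  17 172] [561.8  12.4  84.8] [551.2   7.5] 36.8
c4 [289  73  30  18 279] [518.6   7.5 467.2] [526.8  12.9] 51.4
c4 [317  79   5  13  21] [528.3  49.4 466.7] [533.   51.8] 32.4
c4 [291 104  23   6  86] [518.1  -2.9 389.7] [518.2  -3. ] 28.6
c4 [298 197  18  20 158] [558.2  14.4  82.9] [546.5  10.1] 44.3
```

```bash
python3 -m handwheel '[[0,-0.001,0.012,0,0,0,0.03],[0,0,0.015,0,0,0,0.03],[0,0,0.012,0,0,0,0.03],[0,0,0.006,0,0,0,0.03],[0,0,0.001,0,0,0,0.03],[0,0,0,0,0,0,0.03],[0,0,0,0,0,0,0.03],[0,0,0,0,0,0,0.03]]';python3 go.py 583.4 11.95 42 191.65
```

```text
time: 14.2
tool_pos: [485.5, -8.1, 44.0]
tcp_rot: [-180.0, 0.1, -168.3]
ft_force: [0.8, 0.9, -1.1]
finger_gap: 42.6
grip_force: 61.4
14.2 pos [485.5  -8.1  44. ] [-1.7998e+02  7.0000e-02 -1.6826e+02] shift [-0.0999 -0.0003  0.0021]
az total 0.09441850601922397
```

Slide in 80 mm with 1.5 mm lower, watching forces.

```bash
python3 -m handwheel '[[-0.01,0,0.0015,0,0,0,0.03],[-0.01,0,0,0,0,0,0.03],[-0.01,0,0,0,0,0,0.03],[-0.01,0,0,0,0,0,0.03],[0,0,0,0,0,0,0.03],[0,0,0,0,0,0,0.03]]';python3 -m handwheel '[[-0.01,0,0,0,0,0,0.03],[-0.01,0,0,0,0,0,0.03],[-0.01,0,0,0,0,0,0.03],[0,0,0,0,0,0,0.03],[0,0,0,0,0,0,0.03]]';python3 go.py 583.4 11.95 42 191.65
```

```text
time: 14.7
tool_pos: [524.6, 0.1, 42.4]
tcp_rot: [-180.0, 0.0, -168.2]
ft_force: [-0.7, -0.6, -0.7]
finger_gap: 42.6
grip_force: 61.3
time: 15.12
tool_pos: [553.0, 6.1, 41.9]
tcp_rot: [-180.0, -0.0, -168.2]
ft_force: [0.4, -0.1, -1.8]
finger_gap: 42.5
grip_force: 61.3
15.1167 pos [553.    6.1  41.9] [-1.8000e+02 -2.0000e-02 -1.6824e+02] shift [-0.0309 -0.0005 -0.0001]
az total 0.10614765660920966
```

```bash
python3 -m handwheel '[[-0.008,0,0.0005,0,0,0,0.03],[-0.008,0,0.0005,0,0,0,0.03],[-0.008,0,0.0005,0,0,0,0.03],[0,0,0,0,0,0,0.03],[0,0,0,0,0,0,0.03]]';python3 -m handwheel '[[-0.003,0,0,0,0,0,0.03],[0,0,0,0,0,0,0.03],[0,0,0,0,0,0,0.03]]'
```

```text
time: 15.53
tool_pos: [577.7, 11.2, 40.5]
tcp_rot: [-180.0, 0.0, -168.2]
ft_force: [1.0, 0.1, 0.3]
finger_gap: 42.8
grip_force: 61.5
time: 15.78
tool_pos: [580.1, 11.7, 40.4]
tcp_rot: [-180.0, 0.0, -168.3]
ft_force: [0.4, 0.9, 0.4]
finger_gap: 42.5
grip_force: 61.6
```

```bash
python3 -m handwheel '[[-0.0015,0,0,0,0,0,0.03],[-0.001,0,0,0,0,0,0.03],[0,0,0,0,0,0,0.03]]';python3 -m handwheel '[[-0.001,0,0.0005,0,0,0,0.03],[-0.001,0,0,0,0,0,0.03],[0,0,0,0,0,0,0.03]]';python3 -m handwheel '[[-0.001,0,0,0,0,0,0.03],[-0.001,0,0,0,0,0,0.03],[0,0,0,0,0,0,0.03]]'
```

```text
time: 16.03
tool_pos: [582.3, 12.2, 40.4]
tcp_rot: [-180.0, -0.0, -168.3]
ft_force: [-2.2, -0.8, 2.9]
finger_gap: 42.6
grip_force: 61.9
time: 16.28
tool_pos: [583.9, 12.4, 40.4]
tcp_rot: [-180.0, -0.1, -168.3]
ft_force: [-6.8, -1.5, 11.6]
finger_gap: 42.2
grip_force: 62.7
time: 16.53
tool_pos: [584.0, 12.4, 40.3]
tcp_rot: [180.0, -0.3, -168.3]
ft_force: [-17.9, -3.5, 21.7]
finger_gap: 42.4
grip_force: 63.8
```

Home against the stop. Release and rise.

```bash
python3 -m handwheel '[[0,0,0,0,0,0,0.05],[0,0,0,0,0,0,0.065],[0,0,0,0,0,0,0.085],[0,0,0,0,0,0,0.085],[0,0,0,0,0,0,0.085]]';python3 -m handwheel '[[0,0,-0.01,0,0,0,0.085],[0,0,-0.03,0,0,0,0.085],[0,0,-0.04,0,0,0,0.06],[0,0,-0.04,0,0,0,0.03],[0,0,-0.04,0,0,0,0],[0,0,0,0,0,0,0],[0,0,0,0,0,0,0],[0,0,0,0,0,0,0]]'
python3 -c "
from h import *
snap('wrist','w5')";python3 meas.py w5|grep -v edge; python3 go.py 660.8 27.9 200
```

```text
time: 16.95
tool_pos: [586.3, 13.1, 39.7]
tcp_rot: [-180.0, 0.0, -168.3]
ft_force: [0.2, 0.2, 0.6]
finger_gap: 84.8
grip_force: 0.0
time: 17.62
tool_pos: [586.4, 13.0, 200.5]
tcp_rot: [-180.0, 0.1, -168.3]
ft_force: [-0.5, 0.4, -0.0]
finger_gap: 11.9
grip_force: 0.0
roll none
label none
green none
house none
knob z 149.2 circle 655.3 24.7 r 18.5 rect [656.6  24.4] [35.6 27. ] 49.93
base z 11.4 circle 627.4 20.8 r 92.6 rect [627.1  20.9] [146.5 116.6] 11.73
tin none
17.6667 pos [585.6  13.  199. ] [ 1.7998e+02 -8.0000e-02 -1.6825e+02] shift [-0.0767 -0.0008 -0.0011]
```

View pics/w5.png

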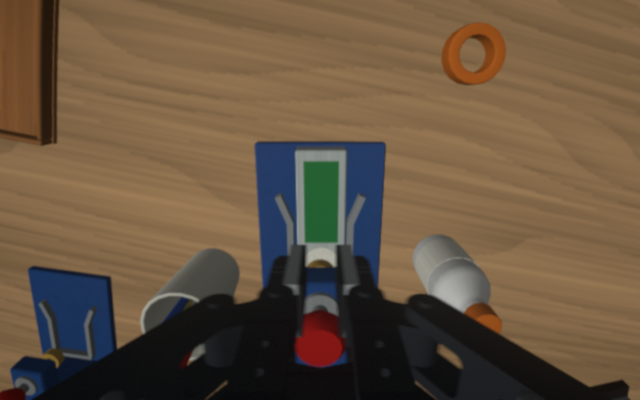

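The tin is straight between the fences at (320,200), with the die over the label. Moving above the knob with closed fingers.

```bash
python3 -m handwheel '[[-0.02,0,-0.001,0,0,0,0],[-0.02,0,-0.001,0,0,0,0],[-0.02,0,-0.001,0,0,0,0],[-0.015,-0.001,0,0,0,0,0],[0,0,0,0,0,0,0],[0,0,0.01,0,0,0,0],[0,0,0.01,0,0,0,0],[0,0,0,0,0,0,0]]' 30; python3 -m handwheel '[[0,0,0.004,0,0,0,0],[0,0,0.004,0,0,0,0],[0,0,0,0,0,0,0],[0,0,0,0,0,0,0]]'; python3 go.py 660.8 27.9 170
```

```text
time: 18.33
tool_pos: [657.0, 27.2, 178.1]
tcp_rot: [179.9, -0.4, -168.3]
ft_force: [-0.5, 0.0, -1.4]
finger_gap: -0.2
grip_force: 0.0
time: 18.67
tool_pos: [659.6, 27.2, 174.8]
tcp_rot: [180.0, -0.0, -168.3]
ft_force: [0.4, -0.6, -0.7]
finger_gap: 0.2
grip_force: 0.0
18.6667 pos [659.6  27.2 174.8] [ 1.8000e+02 -1.0000e-02 -1.6826e+02] shift [-0.0013  0.0004  0.0048]
```

```bash
python3 -m handwheel '[[-0.001,0,0.003,0,0,0,0],[0,0,0.003,0,0,0,0],[0,0,0,0,0,0,0]]'; python3 -m handwheel '[[0,0,0.004,0,0,0,0],[0,0,0.004,0,0,0,0],[0,0,0.003,0,0,0,0],[0,0,0,0,0,0,0],[0,0,0,0,0,0,0]]'
```

```text
time: 18.92
tool_pos: [661.2, 27.5, 168.8]
tcp_rot: [-180.0, 0.1, -168.3]
ft_force: [0.0, 1.1, 2.8]
finger_gap: 0.0
grip_force: 1.8
time: 19.33
tool_pos: [661.4, 27.5, 158.9]
tcp_rot: [-180.0, 0.1, -168.3]
ft_force: [-0.7, -0.3, 6.6]
finger_gap: -0.0
grip_force: 3.1
```

```bash
python3 -m handwheel '[[0,0,0.004,0,0,0,0],[0,0,0.003,0,0,0,0],[0,0,0.001,0,0,0,0],[0,0,0,0,0,0,0],[0,0,0,0,0,0,0]]'; python3 -m handwheel '[[0,0,0.001,0,0,0,0],[0,0,0,0,0,0,0],[0,0,0,0,0,0,0]]'
```

```text
time: 19.75
tool_pos: [661.5, 27.5, 151.4]
tcp_rot: [-180.0, 0.1, -168.3]
ft_force: [-2.4, -0.0, 8.6]
finger_gap: -0.5
grip_force: 4.0
time: 20.0
tool_pos: [661.5, 27.5, 151.0]
tcp_rot: [-180.0, 0.1, -168.3]
ft_force: [-4.0, 0.1, 11.7]
finger_gap: -0.2
grip_force: 5.7
```

```bash
python3 -m handwheel '[[0,0,0.0007,0,0,0,0],[0,0,0,0,0,0,0],[0,0,0,0,0,0,0]]'; python3 -m handwheel '[[0,0,0.0002,0,0,0,0],[0,0,0,0,0,0,0],[0,0,0,0,0,0,0],[0,0,0,0,0,0,0],[0,0,0,0,0,0,0],[0,0,0,0,0,0,0],[0,0,0,0,0,0,0]]'
python3 -c "
from h import *
snap('side','s6');p=cv2.imread('pics/s6.png');cv2.imwrite('pics/s6c.png',cv2.resize(p[140:260,220:380],(640,480),interpolation=3))"
```

```text
time: 20.25
tool_pos: [661.6, 27.5, 151.0]
tcp_rot: [-180.0, 0.1, -168.3]
ft_force: [-6.6, -0.1, 14.9]
finger_gap: 0.1
grip_force: 7.6
time: 20.83
tool_pos: [661.6, 27.5, 151.0]
tcp_rot: [-180.0, 0.1, -168.3]
ft_force: [-6.6, 0.2, 16.1]
finger_gap: -0.3
grip_force: 8.1
```

View pics/s6c.png

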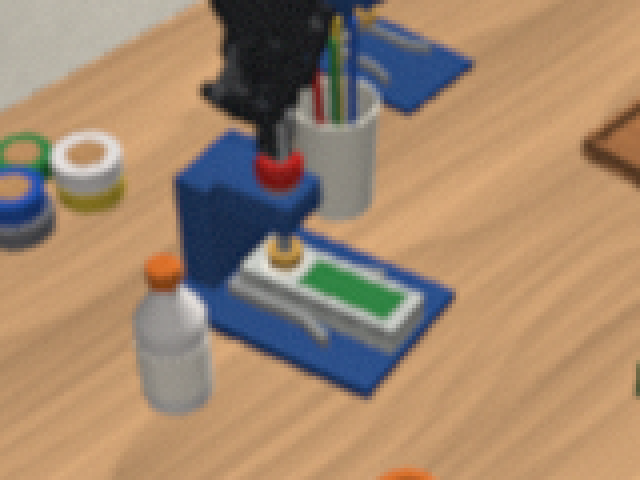

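The die at (285,252) is firmly on the label at 16 N, and held for over 0.8 s. Now release, go back over the tin's rear and regrasp.

```bash
python3 -m handwheel '[[0,0,-0.005,0,0,0,0],[0,0,-0.01,0,0,0,0],[0,0,-0.015,0,0,0,0],[0,0,-0.02,0,0,0,0],[0.02,0,0,0,0,0,0],[0.02,0,0,0,0,0,0],[0.025,0,0,0,0,0,0.085],[0.014,0,0,0,0,0,0.085]]'; python3 -m handwheel '[[0,0,0,0,0,0,0.085],[0,0,0,0,0,0,0.085],[0,0,0,0,0,0,0.085],[0,0,0,0,0,0,0.085],[0,0,0,0,0,0,0.085]]'
python3 -c "
from h import *
p,d,C=snap('wrist','w7');P=cloud(C,d);hsv=cv2.cvtColor(p,cv2.COLOR_BGR2HSV)
m=(cv2.inRange(hsv,(45,100,40),(85,255,255))>0)&(abs(P[...,0]-590)<60)&(abs(P[...,1]-15)<40)
q=P[m];print(np.median(q,0),np.round(cv2.minAreaRect(q[:,:2].astype(np.float32)),1) if 0 else cv2.minAreaRect(q[:,:2].astype(np.float32)))
t=P[...,2];m=(hsv[...,1]<70)&(t>28)&(t<42)&(np.hypot(P[...,0]-580,P[...,1]-12)<60)
q=P[m];u=np.array([.9794,.2019]);print('rear u rel bed',(q[:,:2]@u-652.8).min(), np.percentile(q[:,:2]@np.array([-.2019,.9794])+106.1,[1,99]))"
python3 go.py 584 12.4 41
```

```text
time: 21.55
tool_pos: [581.5, 11.2, 197.6]
tcp_rot: [180.0, -0.1, -168.3]
ft_force: [-0.2, 0.2, 0.7]
finger_gap: 23.6
grip_force: 0.0
time: 21.97
tool_pos: [584.1, 11.6, 197.9]
tcp_rot: [180.0, 0.0, -168.2]
ft_force: [-0.1, 0.4, -0.1]
finger_gap: 83.3
grip_force: 0.0
[602.16559052  16.6649794   35.66773302] ((604.3687744140625, 17.03904914855957), (74.13577270507812, 28.658958435058594), 11.975767135620117)
rear u rel bed -104.63014119763193 [-21.17559698  22.3955905 ]
22.0167 pos [584.   11.6 197.7] [ 1.7999e+02 -1.0000e-02 -1.6825e+02] shift [-0.0002  0.0008  0.1567]
```

```bash
python3 -m handwheel '[[0,0.001,0.03,0,0,0,0.085],[0,0,0.04,0,0,0,0.085],[0,0,0.04,0,0,0,0.085],[0,0,0.03,0,0,0,0.085],[0,0,0.015,0,0,0,0.085],[0,0,0,0,0,0,0.085],[0,0,0,0,0,0,0.085],[0,0,0,0,0,0,0.085]]'; python3 -m handwheel '[[0,0,0,0,0,0,0.03],[0,0,0,0,0,0,0.03],[0,0,0,0,0,0,0.03],[0,0,0,0,0,0,0.03],[0,0,0,0,0,0,0.03],[0,0,0,0,0,0,0.03],[0,0,0,0,0,0,0.03]]' 60; python3 -m handwheel '[[0.003,0,-0.001,0,0,0,0.03],[0.008,0,-0.001,0,0,0,0.03],[0.015,0,-0.001,0,0,0,0.03],[0.015,0,-0.001,0,0,0,0.03],[0.015,0,0,0,0,0,0.03],[0.015,0,0,0,0,0,0.03],[0.015,0,0,0,0,0,0.03],[0.014,0,0,0,0,0,0.03]]'
```

```text
time: 22.68
tool_pos: [584.7, 12.3, 44.5]
tcp_rot: [-180.0, 0.1, -168.3]
ft_force: [0.5, 0.1, 0.1]
finger_gap: 85.2
grip_force: 0.0
time: 23.27
tool_pos: [584.2, 12.3, 44.5]
tcp_rot: [-180.0, 0.1, -168.2]
ft_force: [-2.7, 1.4, 7.3]
finger_gap: 42.3
grip_force: 61.2
time: 23.93
tool_pos: [483.4, -8.1, 46.4]
tcp_rot: [180.0, -0.1, -168.3]
ft_force: [-0.1, -0.2, -0.7]
finger_gap: 42.1
grip_force: 60.9
```

```bash
python3 -m handwheel '[[0,0,-0.01,0,0,0,0.03],[0,0,-0.02,0,0,0,0.03],[0,0,-0.02,0,0,0,0.03],[0,0,-0.01,0,0,0,0.03],[0,0,0,0,0,0,0.03]]'
python3 - <<'E'
from h import *
for t in("scene0","side0"):
    p,d,C=load(t);P=cloud(C,d)
    m=((P[...,2]>9)&(P[...,2]<26)&(np.hypot(P[...,0]-512,P[...,1]+307)<135)&(d>0)).astype(np.uint8)
    n,l,st,ce=cv2.connectedComponentsWithStats(m); i=1+st[1:,4].argmax(); q=P[l==i]
    print(t,st[i],np.percentile(q[:,2],[5,50,95]).round(1),cv2.minAreaRect(q[q[:,2]>13][:,:2].astype(np.float32)))
    f=P[(np.hypot(P[...,0]-512,P[...,1]+307)<35)&(d>0)]; print("floor z",np.median(f[:,2]))
    v=P[(np.hypot(P[...,0]-430,P[...,1]-0)<20)&(d>0)]; print("counter",np.median(v[:,2]))
E
python3 go.py 512 -307 106
```

```text
time: 24.35
tool_pos: [487.8, -8.2, 110.3]
tcp_rot: [-179.9, 0.3, -168.3]
ft_force: [0.2, -0.7, -1.6]
finger_gap: 42.0
grip_force: 61.2
scene0 [187 172  67  48 453] [ 9.6 14.9 20.5] ((511.3043518066406, -306.4775390625), (206.77734375, 136.6082000732422), 0.2652043402194977)
floor z 2.4725708574803775
counter -1.7128534740151053
side0 [366 156  76  49 596] [ 9.6 16.8 22.3] ((507.5823974609375, -308.778076171875), (137.47805786132812, 205.09864807128906), 89.91043853759766)
floor z 5.499199449717878
counter 0.2106569879386484
24.35 pos [487.8  -8.2 110.3] [-179.89    0.32 -168.25] shift [ 0.0371 -0.2975  0.0047]
```

```bash
python3 -m handwheel '[[0,0,0,0,0,5.6,0.03],[0,0,0,0,0,6,0.03],[0.001,-0.015,0,0,0,0,0.03],[0.002,-0.03,0,0,0,0,0.03],[0.002,-0.03,0,0,0,0,0.03],[0.002,-0.03,0,0,0,0,0.03],[0.002,-0.03,0,0,0,0,0.03],[0.002,-0.03,0,0,0,0,0.03]]';  python3 -m handwheel '[[0.002,-0.03,0,0,0,0,0.03],[0.002,-0.03,0,0,0,0,0.03],[0.002,-0.03,0,0,0,0,0.03],[0,-0.03,0,0,0,0,0.03],[0,-0.014,0,0,0,0,0.03],[0,0,0,0,0,0,0.03],[0,0,0,0,0,0,0.03],[0,0,0,0,0,0,0.03]]'; python3 go.py 470.5 -307.5 39.5 180
```

```text
time: 25.02
tool_pos: [474.1, -174.0, 105.8]
tcp_rot: [180.0, -0.1, -179.8]
ft_force: [0.5, 0.8, -1.7]
finger_gap: 42.2
grip_force: 61.2
time: 25.68
tool_pos: [468.8, -305.8, 106.0]
tcp_rot: [179.9, -0.1, -179.8]
ft_force: [0.2, -0.1, -1.9]
finger_gap: 42.0
grip_force: 61.3
25.6833 pos [ 468.8 -305.8  106. ] [ 1.7991e+02 -7.0000e-02 -1.7984e+02] shift [-0.0018 -0.0018  0.0665]
az total 0.15610511271688665
```

```bash
python3 -m handwheel '[[-0.002,-0.001,0.015,0,0,0,0.03],[0,0,0.018,0,0,0,0.03],[0,0,0.015,0,0,0,0.03],[0,0,0.01,0,0,0,0.03],[0,0,0.003,0,0,0,0.03],[0,0,0,0,0,0,0.03],[0,0,0,0,0,0,0.03],[0,0,0,0,0,0,0.03]]';  python3 -m handwheel '[[0,0,0.002,0,0,0,0.03],[0,0,0,0,0,0,0.03],[0,0,0.001,0,0,0,0.03],[0,0,0,0,0,0,0.03],[0,0,0,0,0,0,0.03]]'
```

```text
time: 26.35
tool_pos: [471.9, -308.3, 47.1]
tcp_rot: [-179.9, 0.1, -179.8]
ft_force: [0.4, -0.5, -1.0]
finger_gap: 41.9
grip_force: 61.3
time: 26.77
tool_pos: [471.1, -308.0, 42.9]
tcp_rot: [180.0, -0.0, -179.9]
ft_force: [-0.8, 0.8, -0.6]
finger_gap: 42.0
grip_force: 61.3
```

```bash
python3 -m handwheel '[[0,0,0.002,0,0,0,0.03],[0,0,0.001,0,0,0,0.03],[0,0,0,0,0,0,0.03],[0,0,0,0,0,0,0.03]]';  python3 -m handwheel '[[0,0,0.001,0,0,0,0.03],[0,0,0.0,0,0,0,0.03],[0,0,0,0,0,0,0.03]]'
```

```text
time: 27.1
tool_pos: [471.0, -307.9, 39.7]
tcp_rot: [180.0, -0.0, -179.9]
ft_force: [1.5, -0.2, -1.3]
finger_gap: 42.3
grip_force: 61.3
time: 27.35
tool_pos: [471.1, -308.0, 38.8]
tcp_rot: [180.0, -0.0, -179.9]
ft_force: [0.4, -0.2, -1.1]
finger_gap: 42.5
grip_force: 61.3
```

```bash
python3 -m handwheel '[[0,0,0.001,0,0,0,0.03],[0,0,0.0,0,0,0,0.03],[0,0,0,0,0,0,0.03]]';  python3 -m handwheel '[[0,0,0.001,0,0,0,0.03],[0,0,0.0,0,0,0,0.03],[0,0,0,0,0,0,0.03]]'
```

```text
time: 27.6
tool_pos: [471.2, -308.0, 37.9]
tcp_rot: [-180.0, 0.0, -179.9]
ft_force: [-0.1, 0.2, -1.1]
finger_gap: 42.1
grip_force: 61.3
time: 27.85
tool_pos: [471.3, -308.1, 37.6]
tcp_rot: [-180.0, 0.0, -179.9]
ft_force: [-2.7, 0.4, 4.9]
finger_gap: 42.2
grip_force: 62.0
```

Contact. Open only to 62 mm (tray walls), rise and look.

```bash
python3 -m handwheel '[[0,0,0,0,0,0,0.052],[0,0,0,0,0,0,0.062],[0,0,0,0,0,0,0.062],[0,0,0,0,0,0,0.062],[0,0,-0.01,0,0,0,0.062],[0,0,-0.03,0,0,0,0.062],[0,0,-0.04,0,0,0,0.062],[0,0,-0.04,0,0,0,0.062]]'; python3 -m handwheel '[[0.03,0,-0.03,0,0,0,0.08],[0.03,0,-0.03,0,0,0,0.08],[0,0,0,0,0,0,0.08],[0,0,0,0,0,0,0.08],[0,0,0,0,0,0,0.08]]'
python3 - <<'E'
from h import *
p,d,C=snap("wrist","w9");P=cloud(C,d);hsv=cv2.cvtColor(p,cv2.COLOR_BGR2HSV)
m=((P[...,2]>24)&(P[...,2]<36)&(np.hypot(P[...,0]-510,P[...,1]+308)<85)&(d>0)).astype(np.uint8)
n,l,st,ce=cv2.connectedComponentsWithStats(m); i=1+st[1:,4].argmax(); q=P[l==i]
A=np.c_[q[:,:2]-q[:,:2].mean(0),np.ones(len(q))];print(cv2.minAreaRect(q[:,:2].astype(np.float32)),np.median(q[:,2]),"slope",np.linalg.lstsq(A,q[:,2],rcond=None)[0])
a=snap("side","s9")[0];b=snap("scene","c9")[0]
cv2.imwrite("pics/end.png",np.hstack([cv2.resize(p,(400,250)),cv2.resize(b[130:290,190:446],(400,250),interpolation=3)]))
E
```

```text
time: 28.52
tool_pos: [470.1, -307.2, 157.7]
tcp_rot: [179.9, -0.1, -179.9]
ft_force: [0.6, 0.0, 1.1]
finger_gap: 62.3
grip_force: 0.0
time: 28.93
tool_pos: [412.3, -308.1, 216.1]
tcp_rot: [-180.0, 0.1, -179.9]
ft_force: [0.1, -0.0, -0.5]
finger_gap: 80.3
grip_force: 0.0
((510.1885986328125, -307.5543212890625), (131.509521484375, 44.230796813964844), 0.30038711428642273) 28.386083183815202 slope [1.48936495e-03 1.28297688e-03 2.83547241e+01]
```

View pics/end.png

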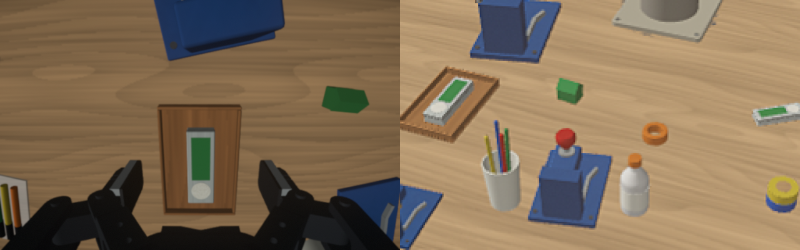

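The tin lies flat and centred in the tray with its label up. The plunger is up, the roll is flat on the counter at (655,132), and the cup, glue, house and stack are in place.

```bash
python3 -c "
from bench import r
print(r.hand_in())"
```

```text
the job is handed in; nothing more can be done
None
```

The job is handed in: the tape roll is flat on the counter, the tin was stamped at about 16 N and lies label up, centred in the tray, the plunger is back up, and the cup, glue, house and stack looked undisturbed in the last pictures; the judge's verdict was not shown.

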